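# Clamp a stone slab with a crank key

## Robot

A 6-joint arm with a two-finger parallel gripper is mounted at the origin on the work surface. World frame = base frame: x ahead of the robot, y to its left, z up, the work surface at z = 0. Lengths are in m, angles in rad, forces in N, time in s.
With the tool pointing down it reaches from about 0.35 to 0.975 m from the base axis. Payload 4.9 kg.
Tool frame: the origin (TCP) lies on the front face of the gripper's body, between the roots of the fingers; the fingertips stand ctrl.finger_overhang ahead of it and the grasp point (between the pads) lies 54 mm ahead of it (ctrl.finger_overhang is the distance from the TCP to the fingertips, in m); z points along the fingers, y is the line along which they close (so a half turn about z gives the same grasp; the last joint's range is limited). The gripper opens to 85 mm and grips with 20 to 120 N. Pads are 22 mm wide; open, the fingers measure 114 mm over their backs; the gripper's body (76 mm by 85 mm) begins 54 mm behind the grasp point. The pads swing forward as they close: fully open they stand 13 mm farther back than shut.
Start: joints at [-1.362, 0.053, 1.613, -0, 1.476, -0.119], TCP at [0.201, -0.592, 0.304] pointing down, gripper open.
Joint ranges: [-3.01, 3.01], [-1.01, 2.22], [0.06, 2.58], [-1.02, 4.17], [0.09, 2.62], [-3.14, 3.14]. Speed limits (rad/s): [2.57, 2.57, 3.14, 3.14, 3.14, 3.14].

## Interface

Orientations are given as a rotation vector (axis times angle).
In Python, from station import ctrl, vision gives the robot as it stands. The module is installed in compiled form; this text tells all that it offers.
- The arm moves only by the tool drive_tool, never from a script. Its argument "rows" is a list of rows, each a list of 2 entries, a list of its own where there are three numbers: the shift along the tool's x, y, z in m, then the turn about the tool's z in rad. A call has 1 to 10 rows; each row shifts and turns the commanded pose from where the row before left it, along the tool's axes as they then stand; what a row does not reach is not made up. A row lasts 1/10 s, in which the tool goes at most 50 mm and 8.59 degrees, less where a joint would pass 70% of its speed; a pose out of reach is approached as far as the arm can. A call with a gripper value outside its range is refused whole. "jaw" is the closure, from 0 (fully open) to 1 (shut), set as the call begins (left out, the last holds). The fingers move at their own pace and stop on an object; "grip_force" is the grip in N (left out, the last holds). Time passes only in rows, so rows that do not move let the fingers close. It gives the time, the measured TCP pose, the force, the opening and the grip force at its end, in the units of the state.
- ctrl.get_obs(): the state, without advancing time (a new reading comes with each control period).
- vision.get_image(name): name is "scene" or "top" or "wrist"; returns a dict with "image" (400x640x3 uint8, blue, green, red), "vertical_fov" (degrees; the focal length in pixels is half the picture's height over the tangent of half this angle, whatever the lens; pixels are square), "cx", "cy" (the principal point, pixels), "dist_coeffs" ([k1, k2, p1, p2, k3] as OpenCV has them; the pictures are not rectified), "R" (3x3) and "t" (3): a world point X has camera coordinates R X + t. Camera axes: x right, y down, z forward; pixel columns grow to the right and rows downward; lengths in m; the calibration is good to about 2 mm. A picture is of the moment at which its call begins. There is no depth.
- ctrl.finish_job(): hands the job in; it is judged then, once.
The state is a dict: "t": time; "q": joint angles; "dq": joint speeds; "effort": joint torques, N m; "tool_pos": TCP position; "tool_rot": TCP orientation; "contact_force": force on the tool from outside, world axes, zero at the start; "wrist_torque": the same for the moment, N m; "opening": finger opening in m; "grip_force": force on a finger pad.
Only numpy, scipy, OpenCV 4.12 (cv2) and the standard library are available. Lean on these libraries where they do the work, as an engineer would, in place of code of your own. Each camera call takes 0.05 s, during which the arm holds its last target. There are 200 camera calls.

## Task

Take the loose crank key, push its square socket fully down over the square shaft end of the stone vise, and wind it clockwise (seen from above) without letting it slip off, until the yellow jaw has pushed the green slab up against the steel backplate of the blue fixed jaw and holds it snugly between them. The stone is brittle, so feel for the nip and stop there: held, but not squeezed hard. Leave the crank seated on the shaft, do not touch the slab or the yellow jaw with the robot, and leave the loupe, the jar and the stone tray where they are.

Things in the scene. Friction and masses are not known exactly. Their poses are not given: they have to be found in the camera images.
- vise: Blue vise, fixed. Base 120 (x) x 330 (y) mm, its top (the bed) 30 mm up; origin under its centre on the table, z up. Jaws close along y. Blue fixed jaw at the -y end, 76 mm high; before it a steel backplate on brass screws, set anew each time and not measured: its clamping face lies anywhere from y = -111 to -104 mm. Gearbox tower 50 x 50 mm, 81 mm high, at x = -85 mm, y = 0.
- shaft_seat (a point): Centre of the steel collar (radius 16 mm) on the gearbox where the crank hub's underside rests when fully home, 85 mm above the table, on the shaft axis (z up). Its frame turns with the shaft: x and y are square to the flats of the 14 mm square shaft end, which stands 30 mm up from here. Clockwise from above closes the jaw, 40 mm a turn.
- shaft_end (a point): Centre of the flat top of the square shaft end, 30 mm above shaft_seat; same axes. The drive turns with a steady friction of about 0.1 N m (2 N at the crank's grip), stays where it is left, and stiffens sharply as the slab is nipped: each 10 N on the stone adds 0.064 N m (1.3 N at the grip).
- jaw: Yellow moving jaw, 86 mm wide (x), 46 mm high, 36 mm thick, on the bed. Origin at the foot of its clamping face, which looks to the vise's -y; axes as the vise's. It moves only along the vise's y, from y = +58 to +48 mm at the start, and must go 3 to 3.5 turns before the slab is nipped.
- slab: Green banded stone slab, loose on the vise bed between the jaws and not quite square to them: 64 (x) x 30 (y) x 46 mm high, about 0.22 kg; origin under its centre, z up. The 30 mm is clamped; the jaw slides the slab along and squares it up. Brittle: it bears at most 90 N from the jaw; 10 to 30 N holds it well.
- crank: Loose steel crank key, 0.32 kg, socket down on the table. Origin: centre of the hub's underside, z up. Hub 30 x 30 x 36 mm high, flats along x and y, square through hole 15.5 mm, fits the shaft in any of four quarter turns with some play. Arm along +x, 16 mm wide, 15 to 25 mm up; counterweight radius 16 mm at x = -45 mm, 18 to 32 mm up. The hub's +y and -y flats can be gripped.
- grip (a point): Middle of the crank's red upright grip: a round sleeve 18 mm across at x = +50 mm in the crank's frame, 28 to 74 mm above the hub's underside (this point: 51 mm). It spins freely on its pin, so a gripper can hold it and go round in a circle without turning. Axes as the crank's.
- loupe: Bystander: brass loupe, 52 mm across, 36 mm high, loose; origin under its centre. It and the crank may trade places.
- jar: Bystander: amber jar with white cap, 54 mm across, 75 mm high, loose; origin under its centre.
- stone_tray: Bystander: wooden tray of polished stones, 100 x 130 x 22 mm, loose; origin under its centre.
Things that resemble listed ones, but are neither listed nor needed, are in the scene too. There is more than one size of the slab; the one meant has the size given above.

How it is judged:
On the way, in this order (a step that is already met when the one before it is completed fails the run):
1. the crank sits fully home on the shaft end, with the jaw not yet wound more than 18 mm past the farthest start (horizontal distance between crank and shaft_seat below 0.004 m and z of crank in the frame of shaft_seat below 0.004 m and angle between crank's own z axis and vertical below 0.12 rad and y of jaw in the frame of vise above 0.03 m), for 0.2 s.
2. the jaw is wound at least half way in with the crank still home (horizontal distance between crank and shaft_seat below 0.004 m and z of crank in the frame of shaft_seat below 0.004 m and angle between crank's own z axis and vertical below 0.12 rad and y of jaw in the frame of vise below -0.03 m), for 0.05 s.
3. the slab is nipped with more than 6 N (horizontal distance between crank and shaft_seat below 0.004 m and z of crank in the frame of shaft_seat below 0.004 m and angle between crank's own z axis and vertical below 0.12 rad and y of slab in the frame of vise below -0.087 m and contact force between jaw and slab above 6 N), for 0.1 s.
At the end, for the whole second after the job is handed in: The slab stands upright on the bed, square to the jaws within 0.05 rad and at rest, its centre beyond y = -87 mm in the vise's frame (against the backplate), held by the moving jaw with more than 6 N; the crank is at rest on the shaft, its hub within 4 mm of the collar and of the shaft axis (all of step 3 and angle between the y axis of slab and the y axis of vise, either way round below 0.05 rad and angle between slab's own z axis and vertical below 0.06 rad and linear speed of slab below 0.01 m/s and linear speed of crank below 0.02 m/s); the robot touches nothing.
It fails at once if the moving jaw squeezes the slab with more than 90 N (contact force between jaw and slab above 90 N).
It fails at once if the crank slips off the shaft (rises more than 12 mm) once the jaw is under way (y of jaw in the frame of vise below 0.02 m and z of crank in the frame of shaft_seat above 0.012 m).
It fails at once if the robot touches the slab or the moving jaw (contact force between any of the arm, the fingers and slab above 0.5 N or contact force between any of the arm, the fingers and jaw above 0.5 N).
It fails at once if the loupe, the jar or the stone tray is shifted by more than 20 mm (distance of any of loupe, jar, stone_tray from where it was at the start of the episode above 0.02 m).
It also fails if it takes over 72 s, if anything falls off the work surface, if the arm or the gripper's body presses on something with over 40 N, if the wrist force passes 120 N, or if a joint passes its speed limit or range.

## Working session

There is one attempt and no reset: what is moved stays moved. The work goes in short steps, Python scripts to look and compute and a tool call to move; the robot and the scene stay as the last step left them, time stands still between calls to the robot, and variables do not carry over. Pictures are saved under pics/ and viewed, at most 10 in all, crops included, and the job is handed in when it is done.

Besides the shell and the picture viewer there is one more tool, called after "Emit:" in YAML: its name, and indented under it one key for each argument. drive_tool: Moves the arm, as the interface text tells. Its arguments: {"type":"object","properties":{"rows":{"type":"array","items":{"type":"array"}},"jaw":{"type":"number"},"grip_force":{"type":"number"}},"required":["rows"]}

```bash
mkdir -p pics; cat > h.py <<'E'
import numpy as np, cv2, json
from station import ctrl, vision
def grab(name,fn):
    d=vision.get_image(name); cv2.imwrite(f'pics/{fn}.png',d['image'])
    np.savez(f'pics/{fn}.npz',R=np.array(d['R']),t=np.array(d['t']),f=d['image'].shape[0]/2/np.tan(np.radians(d['vertical_fov'])/2),c=[d['cx'],d['cy']],k=np.array(d['dist_coeffs']),im=d['image'])
def K(z): return np.array([[z['f'],0,z['c'][0]],[0,z['f'],z['c'][1]],[0,0,1.]])
def ray(fn,px,h):
    z=np.load(f'pics/{fn}.npz'); R,t=z['R'],z['t']
    u=cv2.undistortPoints(np.array([[px]],float),K(z),z['k'])[0,0]
    d=R.T@np.array([u[0],u[1],1]); o=-R.T@t
    return o+d*(h-o[2])/d[2]
def proj(fn,X):
    z=np.load(f'pics/{fn}.npz'); r=cv2.Rodrigues(z['R'])[0]
    return cv2.projectPoints(np.atleast_2d(np.array(X,float)),r,z['t'],K(z),z['k'])[0][:,0]
def crop(fn,x0,y0,x1,y1,s,out):
    im=cv2.imread(f'pics/{fn}.png')[y0:y1,x0:x1]; cv2.imwrite(f'pics/{out}.png',cv2.resize(im,None,fx=s,fy=s,interpolation=cv2.INTER_CUBIC))
E
python3 - <<'E'
from h import *
grab('top','top1'); grab('scene','sc1')
a=cv2.imread('pics/top1.png')
for n in ('top1','sc1'):
    z=np.load(f'pics/{n}.npz'); print(n,-z['R'].T@z['t'],z['f'],z['R'][2])
o=ctrl.get_obs(); print(o, ctrl.finger_overhang)
E
```

```text
top1 [0.41087307 0.05047969 0.98227868] 396.9322216522638 [ 0.17363407 -0.03964596 -0.98401189]
sc1 [ 1.3985271  -0.17304299  0.82905806] 389.3701619636749 [-0.73569605  0.18856608 -0.65053375]
{'t': 0.1, 'q': array([-1.36201884e+00,  5.32806371e-02,  1.61416826e+00, -1.71357402e-05,
        1.47599521e+00, -1.18960857e-01]), 'dq': array([-2.81527911e-04,  1.67617485e-04, -3.42577195e-03, -8.27097939e-04,
       -1.01690181e-05, -6.79744115e-04]), 'effort': array([ 1.71995166e-04, -3.94905710e+01, -3.71361351e+01, -1.52842981e-04,
        3.95689261e-03, -1.48895552e-06]), 'tool_pos': array([ 0.20111872, -0.5912986 ,  0.30278525]), 'tool_rot': array([-3.09768172e+00, -5.12210158e-01,  1.57235442e-04]), 'contact_force': array([-0.33656397,  0.78961807,  0.18810258]), 'wrist_torque': array([-0.03518746,  0.00506207, -0.01581999]), 'grip_force': 0.0, 'opening': 0.08573450081313508} 0.0726
```

View pics/top1.png

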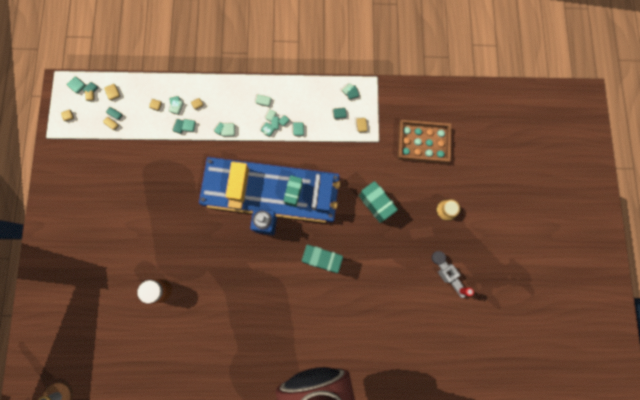

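View pics/sc1.png

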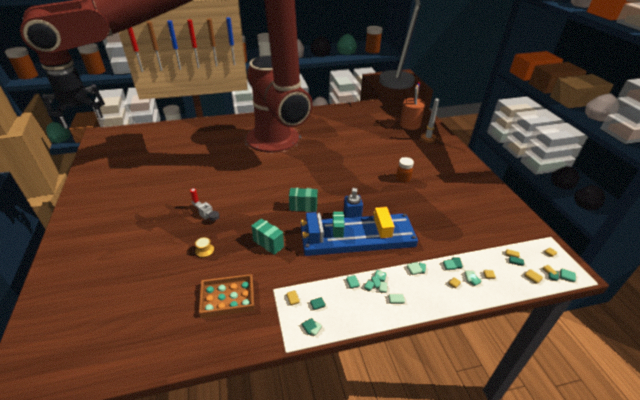

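The top view shows the vise at (270,190) with its shaft end near (262,217), and the crank at (451,274), with its counterweight at (439,258) and red grip at (468,293). I'll enlarge both.

```bash
python3 - <<'E'
from h import *
crop('top1',195,150,345,250,5,'c1'); crop('top1',420,240,490,310,5,'c2')
a=cv2.imread('pics/c1.png');b=cv2.imread('pics/c2.png')
a=cv2.resize(a,(800-0,533)); cv2.imwrite('pics/c1.png',a)
crop('top1',420,240,490,310,8,'c2')
E
```

```text
(no output)
```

View pics/c1.png

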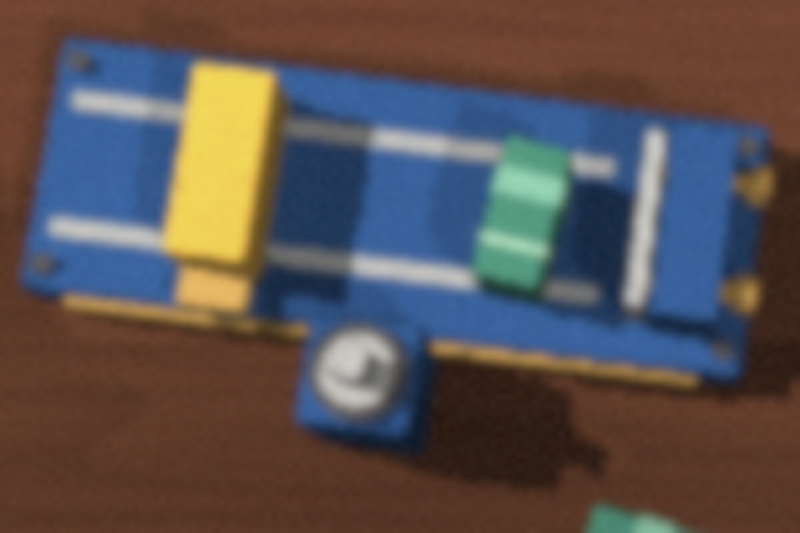

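View pics/c2.png

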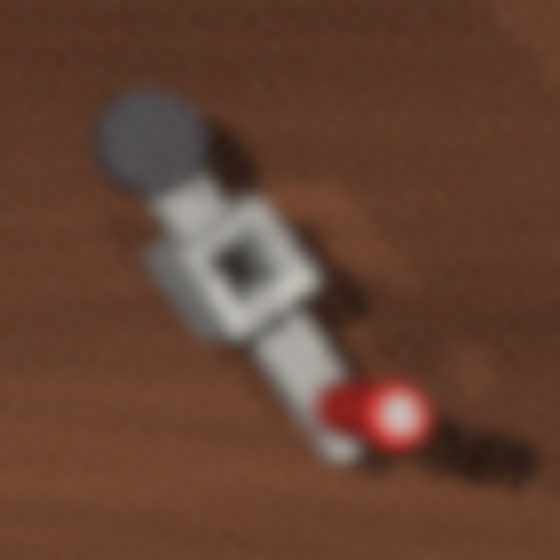

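Corners in c1: bed at (62,40), (768,125), (742,382) and (22,290), collar centre at (357,372). In c2 the hub top is centred at (254,269), the counterweight at (152,141) and the grip top at (402,415).

```bash
python3 - <<'E'
from h import *
c1=lambda u,v:(195+(u+.5)/5.3333-.5,150+(v+.5)/5.33-.5)
c2=lambda u,v:(420+(u+.5)/8-.5,240+(v+.5)/8-.5)
b=[ray('top1',c1(*p),.03) for p in((62,40),(768,125),(742,382),(22,290))]
for p in b: print(p.round(4))
print([np.linalg.norm(b[i]-b[i-1]).round(4) for i in range(4)])
C=np.mean(b,0); e=(b[0]+b[3]-b[1]-b[2]); yaw=np.arctan2(-e[0],e[1]); print('vise',C,yaw)
c,s=np.cos(yaw),np.sin(yaw);V=lambda x,y,z:np.array([C[0]+c*x-s*y,C[1]+s*x+c*y,z])
print('collar from vise',V(-.085,0,.085),'seen',ray('top1',c1(357,372),.085))
P=proj('top1',[V(-.085,0,.085),V(-.085,0,.115)]); print((P-[195,150])*5.333)
h=ray('top1',c2(254,269),.036);w=ray('top1',c2(152,141),.032);g=ray('top1',c2(402,415),.074)
print(h,w,g,np.linalg.norm(h[:2]-w[:2]),np.linalg.norm(h[:2]-g[:2]),np.arctan2(*(g-w)[[1,0]]))
y=np.arctan2(*(g-w)[[1,0]]);d=np.array([np.cos(y),np.sin(y)]);print('hub from ends',w[:2]+d*.045,g[:2]-d*.05)
j=ray('top1',c1(222,165),.076); print('jaw top-ish',j)
E
```

```text
[0.7028 0.3115 0.03  ]
[ 0.6652 -0.0148  0.03  ]
[ 0.5446 -0.0021  0.03  ]
[0.5853 0.3234 0.03  ]
[np.float64(0.1181), np.float64(0.3284), np.float64(0.1213), np.float64(0.3281)]
vise [0.62446767 0.15448616 0.03      ] -0.11966933980699067
collar from vise [0.54007558 0.1646338  0.085     ] seen [0.54051967 0.16494338 0.085     ]
[[355.51690745 371.0792421 ]
 [346.47316489 360.65127892]]
[ 0.4199162  -0.28180136  0.036     ] [ 0.45797285 -0.25428705  0.032     ] [ 0.37858836 -0.30871527  0.074     ] 0.046961116085035504 0.04931884551470557 -2.5405776455807128
hub from ends [ 0.42085856 -0.27973364] [ 0.41982647 -0.28044127]
jaw top-ish [0.63281671 0.22706929 0.076     ]
```

```bash
cat >> h.py <<'E'
def yaw(o):
    from scipy.spatial.transform import Rotation as Ro
    M=Ro.from_rotvec(o['tool_rot']).as_matrix(); return M
def to(p,psi=None):
    "shift in tool axes and turn to reach TCP p with tool x heading psi"
    o=ctrl.get_obs(); M=yaw(o); print('t',o['t'],'pos',o['tool_pos'].round(4),'psi',np.arctan2(M[1,0],M[0,0]).round(4),'tilt',M[:,2].round(4),'q',o['q'].round(3))
    print('shift',(M.T@(np.array(p)-o['tool_pos'])).round(4))
    if psi is not None: print('turn',((np.arctan2(M[1,0],M[0,0])-psi+np.pi)%(2*np.pi)-np.pi).round(4))
E
python3 - <<'E'
from h import *
z=vision.get_image('wrist');o=ctrl.get_obs();M=yaw(o);R=np.array(z['R']);p=-R.T@np.array(z['t'])
print('cam in tool',M.T@(p-o['tool_pos']),'fwd in tool',M.T@R[2],z['vertical_fov'])
to([.54,.165,.30],None)
E
```

```text
cam in tool [ 0.08441897  0.00037525 -0.07109903] fwd in tool [-3.24413970e-01  4.34112558e-04  9.45915106e-01] 63.22170648429539
t 0.15 pos [ 0.2012 -0.5913  0.303 ] psi 0.3278 tilt [-3.0e-04  1.6e-03 -1.0e+00] q [-1.362  0.053  1.614  0.     1.476 -0.119]
shift [ 0.5643 -0.607   0.004 ]
```

Emit:
drive_tool:
  rows:
    - [[0.033,-0.0355,0.001],0]
    - [[0.033,-0.0355,0.001],0]
    - [[0.033,-0.0355,0.001],0]
    - [[0.033,-0.0355,0.001],0]
    - [[0.033,-0.0355,0.001],0]
    - [[0.033,-0.0355,0.001],0]
    - [[0.033,-0.0355,0.001],0]
    - [[0.033,-0.0355,0.001],0]
    - [[0.033,-0.0355,0.001],0]
    - [[0.033,-0.0355,0.001],0]

```text
t: 1.15
tool_pos: [0.3996, -0.1474, 0.2938]
tool_rot: [3.099, 0.512, 0.001]
contact_force: [0.6, -0.4, -0.2]
opening: 0.0854
grip_force: 0.0
```

Emit:
drive_tool:
  rows:
    - [[0.033,-0.0355,0.004],0]
    - [[0.033,-0.0355,0.004],0]
    - [[0.033,-0.0355,0.004],0]
    - [[0.033,-0.0355,0.004],0]
    - [[0.033,-0.0355,0.004],0]
    - [[0.033,-0.0355,0.004],0]
    - [[0.033,-0.0355,0],0]
    - [[0,0,0],0]
    - [[0,0,0],0]

```text
t: 2.05
tool_pos: [0.5379, 0.1611, 0.2691]
tool_rot: [3.099, 0.516, -0.003]
contact_force: [0.3, -0.4, 0.8]
opening: 0.0857
grip_force: 0.0
```

```bash
python3 - <<'E'
from h import *
grab('wrist','w1'); to([.54,.165,.30],None)
print(proj('w1',[[.54,.165,.115],[.54,.165,.085]]))
p=proj('w1',[[.54,.165,.115]])[0].astype(int); x,y=np.clip(p[0]-60,0,520),np.clip(p[1]-50,0,300); print(x,y)
crop('w1',x,y,x+120,y+100,6,'c3')
E
```

```text
t 2.1 pos [0.5377 0.1602 0.2694] psi 0.3284 tilt [-1.1e-03 -6.0e-04 -1.0e+00] q [ 0.157 -0.075  1.798 -0.     1.42   1.4  ]
shift [ 0.0036 -0.0038 -0.0306]
[[317.21895795 204.54487098]
 [317.69317207 192.1868239 ]]
257 154
```

View pics/c3.png

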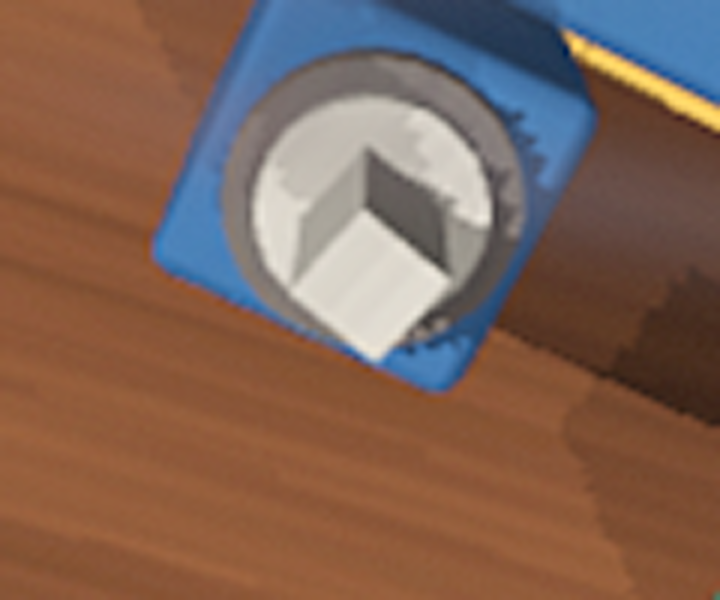

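The shaft top's corners in the crop are (369,207), (448,278), (376,362) and (292,290), and the collar is centred near (373,215).

```bash
python3 - <<'E'
from h import *
c=lambda u,v:(257+(u+.5)/6-.5,154+(v+.5)/6-.5)
P=[ray('w1',c(*p),.115) for p in((369,207),(448,278),(376,362),(292,290))]
print(np.mean(P,0))
for i in range(4):
    d=P[i]-P[i-1]; print(np.linalg.norm(d).round(4),(np.degrees(np.arctan2(d[1],d[0]))%90).round(2))
print('collar',ray('w1',c(371,213),.085))
to([.42,-.2805,.25],.601)
E
```

```text
[0.54288009 0.16501201 0.115     ]
0.0142 67.14
0.0132 65.57
0.0141 70.18
0.014 66.17
collar [0.54272721 0.16529241 0.085     ]
t 2.1 pos [0.5377 0.1602 0.2694] psi 0.3284 tilt [-1.1e-03 -6.0e-04 -1.0e+00] q [ 0.157 -0.075  1.798 -0.     1.42   1.4  ]
shift [-0.2536  0.3792  0.0198]
turn -0.2726
```

Emit:
drive_tool:
  rows:
    - [[-0.0282,0.042,0.006],0]
    - [[-0.0282,0.042,0.006],0]
    - [[-0.0282,0.042,0.006],0]
    - [[-0.0282,0.042,0.006],0]
    - [[-0.0282,0.042,0.006],0]
    - [[-0.0282,0.042,0.006],0]
    - [[-0.0282,0.042,0.006],0]
    - [[-0.0282,0.042,0.006],0]
    - [[-0.0282,0.042,0.006],0]
    - [[0,0,0],-0.136]

```text
t: 3.1
tool_pos: [0.4183, -0.2764, 0.2166]
tool_rot: [3.058, 0.713, -0.002]
contact_force: [0.4, 0.4, 0.3]
opening: 0.0857
grip_force: 0.0
```

Emit:
drive_tool:
  rows:
    - [[0,0,0],-0.136]
    - [[0,0,0],0]
    - [[0,0,0],0]

```text
t: 3.4
tool_pos: [0.4208, -0.2716, 0.217]
tool_rot: [3.003, 0.921, 0.0]
contact_force: [-1.0, -0.3, 0.3]
opening: 0.0856
grip_force: 0.0
```

```bash
python3 - <<'E'
from h import *
grab('wrist','w2'); to([.42,-.2805,.10],.601)
p=proj('w2',[[.42,-.2805,.036]])[0].astype(int); print(p);x,y=np.clip(p[0]-100,0,440),np.clip(p[1]-75,0,250); print(x,y)
crop('w2',x,y,x+200,y+150,4,'c4')
E
```

```text
t 3.45 pos [ 0.4211 -0.2713  0.2171] psi 0.5967 tilt [ 3.e-04 -4.e-04 -1.e+00] q [-0.721 -0.18   1.983 -0.     1.338  0.253]
shift [-0.0061  0.0069  0.1171]
turn -0.0043
[329 203]
229 128
```

View pics/c4.png

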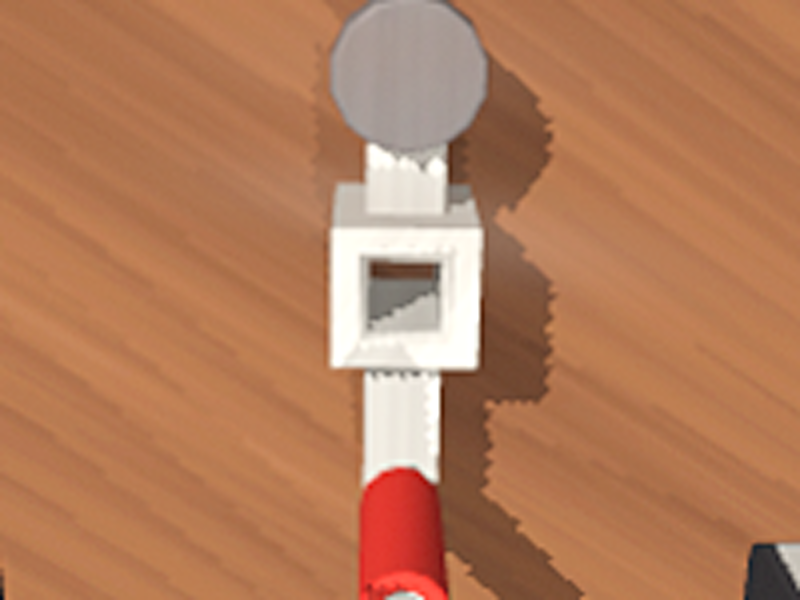

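In the crop, the hub's top corners are (330,228), (483,228), (479,369) and (330,369), and the counterweight is at (410,72).

```bash
python3 - <<'E'
from h import *
c=lambda u,v:(229+(u+.5)/4-.5,128+(v+.5)/4-.5)
P=[ray('w2',c(*p),.036) for p in((330,228),(483,228),(479,369),(330,369))]
h=np.mean(P,0);w=ray('w2',c(410,72),.032);print(h,[np.linalg.norm(P[i]-P[i-1]).round(4) for i in range(4)])
d=(h-w); print(w,np.linalg.norm(d[:2]),'yaw from cw',np.arctan2(d[1],d[0]))
e=P[3]+P[2]-P[0]-P[1];print('yaw edges',np.arctan2(e[1],e[0])); e=P[1]+P[2]-P[0]-P[3];print('yaw edges',np.arctan2(e[1],e[0])+np.pi/2, np.arctan2(e[1],e[0])-np.pi/2)
to([h[0],h[1],.083],.601)
E
```

```text
[ 0.4211457  -0.28030538  0.036     ] [np.float64(0.0308), np.float64(0.0309), np.float64(0.0308), np.float64(0.0313)]
[ 0.45983229 -0.25487213  0.032     ] 0.0462979759294394 yaw from cw -2.5600204347992106
yaw edges -2.5518958816765767
yaw edges 0.5945985789045017 -2.5469940746852915
t 3.45 pos [ 0.4211 -0.2713  0.2171] psi 0.5967 tilt [ 3.e-04 -4.e-04 -1.e+00] q [-0.721 -0.18   1.983 -0.     1.338  0.253]
shift [-0.005   0.0074  0.1341]
turn -0.0043
```

Emit:
drive_tool:
  rows:
    - [[-0.005,0.0075,0.03],0]
    - [[0,0,0.035],0]
    - [[0,0,0.035],0]
    - [[0,0,0.025],0]
    - [[0,0,0.01],0]
    - [[0,0,0],0]
    - [[0,0,0],0]

```text
t: 4.15
tool_pos: [0.4225, -0.2807, 0.0832]
tool_rot: [3.0, 0.927, 0.002]
contact_force: [0.3, 0.1, -0.1]
opening: 0.0852
grip_force: 0.0
```

Emit:
drive_tool:
  rows:
    - [[0,0,0],0]
    - [[0,0,0],0]
    - [[0,0,0],0]
    - [[0,0,0],0]
    - [[0,0,0],0]
    - [[0,0,0],0]
    - [[0,0,0],0]
    - [[0,0,0],0]
  jaw: 1
  grip_force: 50

```text
t: 4.95
tool_pos: [0.4221, -0.2805, 0.0827]
tool_rot: [3.001, 0.928, 0.001]
contact_force: [-0.5, 0.7, 6.6]
opening: 0.0293
grip_force: 51.4
```

```bash
python3 - <<'E'
from h import *
to([.542,.165,.25],-.398)
E
```

```text
t 4.95 pos [ 0.4221 -0.2805  0.0827] psi 0.5998 tilt [ 5.e-04 -4.e-04 -1.e+00] q [-0.733  0.025  2.043  0.     1.074  0.238]
shift [ 0.3504 -0.2999 -0.1675]
turn 0.9978
```

Emit:
drive_tool:
  rows:
    - [[0,0,-0.03],0]
    - [[0,0,-0.04],0]
    - [[0,0,-0.04],0]
    - [[0,0,-0.04],0]
    - [[0,0,-0.017],0]
    - [[0.01,-0.009,0],0]
    - [[0.025,-0.021,0],0]
    - [[0.035,-0.03,0],0]
    - [[0.035,-0.03,0],0]
    - [[0.035,-0.03,0],0]

```text
t: 5.95
tool_pos: [0.4683, -0.0993, 0.2455]
tool_rot: [-2.998, -0.926, 0.006]
contact_force: [1.5, 0.6, -3.5]
opening: 0.0292
grip_force: 50.6
```

Emit:
drive_tool:
  rows:
    - [[0.035,-0.03,0],0]
    - [[0.035,-0.03,0],0]
    - [[0.035,-0.03,0],0]
    - [[0.035,-0.03,0],0]
    - [[0.035,-0.03,0],0]
    - [[0.025,-0.021,0],0]
    - [[0.01,-0.009,0],0]
    - [[0,0,0],0]

```text
t: 6.75
tool_pos: [0.54, 0.1667, 0.246]
tool_rot: [-2.999, -0.932, 0.007]
contact_force: [0.0, -1.2, -3.2]
opening: 0.0294
grip_force: 50.6
```

Emit:
drive_tool:
  rows:
    - [[0,0,0],-0.14]
    - [[0,0,0],-0.143]
    - [[0,0,0],-0.14]
    - [[0,0,0],-0.1]
    - [[0,0,0],-0.05]
    - [[0,0,0],0]
    - [[0,0,0],0]

```text
t: 7.45
tool_pos: [0.5408, 0.164, 0.2479]
tool_rot: [-2.618, -1.735, 0.003]
contact_force: [0.2, 1.0, -4.2]
opening: 0.0296
grip_force: 50.6
```

```bash
python3 - <<'E'
from h import *
grab('wrist','w3');grab('scene','sc2')
to([.5424,.165,.205],1.173)
o=ctrl.get_obs();print(o['opening'],o['contact_force'],o['wrist_torque'])
im=cv2.imread('pics/w3.png')[40:380,:]
p=proj('sc2',[[.542,.165,.14]])[0].astype(int);print(p)
b=cv2.imread('pics/sc2.png')[p[1]-50:p[1]+50,p[0]-60:p[0]+60]
b=cv2.resize(b,(408,340),interpolation=cv2.INTER_CUBIC)
cv2.imwrite('pics/m1.png',np.hstack([im[:,130:510],b]))
E
```

```text
t 7.55 pos [0.541  0.1644 0.2484] psi 1.1713 tilt [-9.e-04 -3.e-04 -1.e+00] q [ 0.164 -0.048  1.807 -0.     1.383  0.563]
shift [0.0011 0.0011 0.0434]
turn -0.0017
0.02926541347091255 [ 0.5553291  -0.59108704 -2.91778588] [-1.31620427e-02 -1.43924014e-02 -4.13781639e-05]
[354 182]
```

View pics/m1.png

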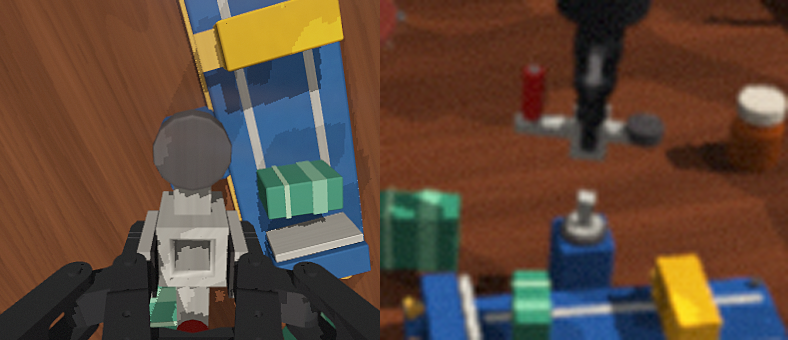

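The crank hangs level in the gripper above the shaft. In the wrist view the counterweight is centred at about (322,190).

```bash
python3 - <<'E'
from h import *
o=ctrl.get_obs();M=yaw(o)
w=ray('w3',(130+192,40+150),.2484-.0827+.032); v=M.T@(w-o['tool_pos']);print('cw in tool',v,'hub',v[0]-.045)
w=ray('w2',(229+410/4,128+72/4),.032);h=np.array([.42115,-.2803]);print(h)
E
```

```text
cw in tool [0.0457463  0.00075989 0.05062193] hub 0.0007462996451786455
[ 0.42115 -0.2803 ]
```

Emit:
drive_tool:
  rows:
    - [[0.001,0.001,0.02],-0.002]
    - [[0,0,0.015],0]
    - [[0,0,0.006],0]
    - [[0,0,0],0]
    - [[0,0,0],0]
    - [[0,0,0],0]

```text
t: 8.15
tool_pos: [0.5431, 0.1656, 0.2089]
tool_rot: [2.615, 1.741, 0.002]
contact_force: [0.1, 0.2, -2.8]
opening: 0.0291
grip_force: 50.6
```

Emit:
drive_tool:
  rows:
    - [[0,0,0.003],0]
    - [[0,0,0.003],0]
    - [[0,0,0.003],0]
    - [[0,0,0.002],0]
    - [[0,0,0],0]
    - [[0,0,0],0]

```text
t: 8.75
tool_pos: [0.5426, 0.1655, 0.1968]
tool_rot: [-2.615, -1.741, 0.0]
contact_force: [-0.2, 0.2, -3.9]
opening: 0.0288
grip_force: 50.6
```

Emit:
drive_tool:
  rows:
    - [[0,0,0.002],0]
    - [[0,0,0.002],0]
    - [[0,0,0],0]
    - [[0,0,0],0]

```text
t: 9.15
tool_pos: [0.5426, 0.1655, 0.1928]
tool_rot: [-2.615, -1.741, 0.0]
contact_force: [-0.6, -0.5, -3.3]
opening: 0.0288
grip_force: 50.6
```

Emit:
drive_tool:
  rows:
    - [[0,0,0.003],0]
    - [[0,0,0.003],0]
    - [[0,0,0.003],0]
    - [[0,0,0.003],0]
    - [[0,0,0],0]
    - [[0,0,0],0]

```text
t: 9.75
tool_pos: [0.5426, 0.1655, 0.1807]
tool_rot: [-2.615, -1.741, 0.0]
contact_force: [0.2, -0.5, -3.1]
opening: 0.0292
grip_force: 50.7
```

Emit:
drive_tool:
  rows:
    - [[0,0,0.003],0]
    - [[0,0,0.003],0]
    - [[0,0,0.003],0]
    - [[0,0,0.002],0]
    - [[0,0,0],0]
    - [[0,0,0],0]

```text
t: 10.35
tool_pos: [0.5427, 0.1655, 0.1699]
tool_rot: [2.615, 1.741, -0.0]
contact_force: [-1.2, 0.0, -3.4]
opening: 0.0293
grip_force: 50.8
```

Emit:
drive_tool:
  rows:
    - [[0,0,0.001],0]
    - [[0,0,0.001],0]
    - [[0,0,0],0]
    - [[0,0,0],0]

```text
t: 10.75
tool_pos: [0.5427, 0.1655, 0.1679]
tool_rot: [2.615, 1.741, 0.0]
contact_force: [0.6, 0.5, -3.5]
opening: 0.0291
grip_force: 50.8
```

Emit:
drive_tool:
  rows:
    - [[0,0,0.001],0]
    - [[0,0,0],0]
    - [[0,0,0],0]

```text
t: 11.05
tool_pos: [0.5428, 0.1656, 0.1677]
tool_rot: [2.615, 1.741, 0.0]
contact_force: [-2.3, -0.4, 2.7]
opening: 0.0291
grip_force: 51.3
```

Emit:
drive_tool:
  rows:
    - [[0,0,0],0]
    - [[0,0,0],0]
    - [[0,0,0],0]
    - [[0,0,0],0]
    - [[0,0,0],0]
    - [[0,0,0],0]
  jaw: 0

```text
t: 11.65
tool_pos: [0.5427, 0.1656, 0.1669]
tool_rot: [2.615, 1.741, 0.0]
contact_force: [1.0, 0.4, -0.5]
opening: 0.0856
grip_force: 0.0
```

Emit:
drive_tool:
  rows:
    - [[0,0,-0.03],0]
    - [[0,0,-0.04],0]
    - [[0,0,-0.005],0]
    - [[-0.03,0,0],0]
    - [[-0.02,0,0],0]
    - [[0,0,0],0]
    - [[0,0,0],0]

```text
t: 12.35
tool_pos: [0.5233, 0.1194, 0.2416]
tool_rot: [-2.615, -1.74, -0.0]
contact_force: [-0.2, -0.6, 0.0]
opening: 0.0857
grip_force: 0.0
```

```bash
python3 - <<'E'
from h import *
grab('wrist','w4');grab('scene','sc3');grab('top','top2')
c=np.array([.5427,.1655]);th=1.1713+np.pi
to([*(c+.05*np.array([np.cos(th),np.sin(th)])),.195],1.1713)
a=cv2.imread('pics/w4.png')[40:380,130:510]
p=proj('sc3',[[.542,.165,.11]])[0].astype(int)
b=cv2.resize(cv2.imread('pics/sc3.png')[p[1]-50:p[1]+50,p[0]-60:p[0]+60],(408,340),interpolation=cv2.INTER_CUBIC)
cv2.imwrite('pics/m2.png',np.hstack([a,b]))
E
```

```text
t 12.5 pos [0.5235 0.12   0.2417] psi 1.1755 tilt [-2.e-04  2.e-04 -1.e+00] q [ 0.087 -0.111  1.879  0.     1.374  0.482]
shift [-0.0006 -0.      0.0467]
turn 0.0042
```

View pics/m2.png

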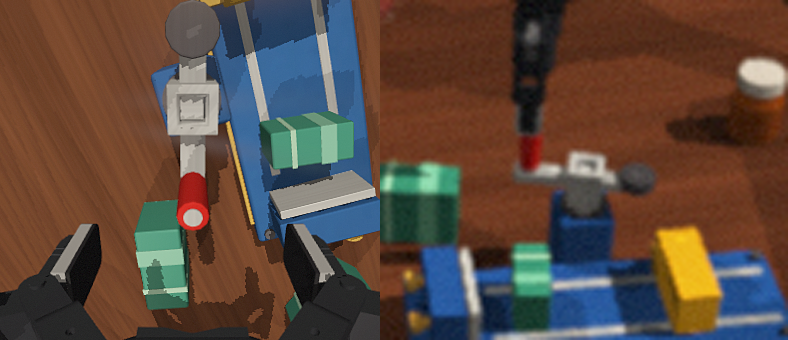

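The crank is home on the shaft, with the red grip under the gripper. Next I take hold of the grip.

Emit:
drive_tool:
  rows:
    - [[-0.0005,0,0.02],0.004]
    - [[0,0,0.02],0]
    - [[0,0,0.007],0]
    - [[0,0,0],0]
    - [[0,0,0],0]

```text
t: 13.0
tool_pos: [0.5236, 0.1193, 0.1956]
tool_rot: [2.618, 1.736, 0.001]
contact_force: [0.8, -0.5, -0.4]
opening: 0.0856
grip_force: 0.0
```

Emit:
drive_tool:
  rows:
    - [[0,0,0],0]
    - [[0,0,0],0]
    - [[0,0,0],0]
    - [[0,0,0],0]
    - [[0,0,0],0]
    - [[0,0,0],0]
    - [[0,0,0],0]
    - [[0,0,0],0]
  jaw: 1
  grip_force: 40

```text
t: 13.8
tool_pos: [0.5233, 0.1189, 0.1952]
tool_rot: [2.618, 1.736, 0.0]
contact_force: [-0.3, -0.1, 2.9]
opening: 0.0168
grip_force: 39.0
```

```bash
python3 - <<'E'
from h import *
to([.5,.2,.195],1.1713); o=ctrl.get_obs(); print(o['opening'],o['contact_force'])
d=(o['tool_pos'][:2]-[.5427,.1655]);print(d,np.linalg.norm(d),np.degrees(np.arctan2(d[1],d[0])))
# clockwise from above = +turn about tool z (down). grip at tool angle 180deg; rows for 20deg steps
for s in (15,20):
  a=np.radians(np.arange(180,180+360+1,s)); p=.05*np.c_[np.cos(a),np.sin(a)]; print(s,(np.diff(p,axis=0)*1e3).round(1).tolist())
E
```

```text
t 13.8 pos [0.5233 0.1189 0.1952] psi 1.1708 tilt [ 3.e-04 -1.e-04 -1.e+00] q [ 0.085 -0.065  1.918 -0.     1.289  0.485]
shift [ 0.0656 -0.053   0.0002]
turn -0.0005
0.01682088482456442 [-0.27035364 -0.13231564  2.87621185]
[-0.01943064 -0.04658015] 0.05047039089525971 -112.64317257723808
15 [[1.7, -12.9], [5.0, -12.1], [7.9, -10.4], [10.4, -7.9], [12.1, -5.0], [12.9, -1.7], [12.9, 1.7], [12.1, 5.0], [10.4, 7.9], [7.9, 10.4], [5.0, 12.1], [1.7, 12.9], [-1.7, 12.9], [-5.0, 12.1], [-7.9, 10.4], [-10.4, 7.9], [-12.1, 5.0], [-12.9, 1.7], [-12.9, -1.7], [-12.1, -5.0], [-10.4, -7.9], [-7.9, -10.4], [-5.0, -12.1], [-1.7, -12.9]]
20 [[3.0, -17.1], [8.7, -15.0], [13.3, -11.2], [16.3, -5.9], [17.4, -0.0], [16.3, 5.9], [13.3, 11.2], [8.7, 15.0], [3.0, 17.1], [-3.0, 17.1], [-8.7, 15.0], [-13.3, 11.2], [-16.3, 5.9], [-17.4, 0.0], [-16.3, -5.9], [-13.3, -11.2], [-8.7, -15.0], [-3.0, -17.1]]
```

Emit:
drive_tool:
  rows:
    - [[0.0017,-0.0129,0],0]
    - [[0.005,-0.0121,0],0]
    - [[0.0079,-0.0104,0],0]
    - [[0.0104,-0.0079,0],0]
    - [[0.0121,-0.005,0],0]
    - [[0.0129,-0.0017,0],0]
    - [[0,0,0],0]
    - [[0,0,0],0]

```text
t: 14.6
tool_pos: [0.4966, 0.1858, 0.1952]
tool_rot: [-2.616, -1.736, -0.001]
contact_force: [-2.3, 2.9, 5.3]
opening: 0.0171
grip_force: 39.8
```

```bash
cat > st.py <<'E'
from h import *
o=ctrl.get_obs();M=yaw(o);d=o['tool_pos']-np.array([.5427,.1655,.1952]);v=M.T@d
print('t',o['t'],'r',np.hypot(*v[:2]).round(4),'ang',np.degrees(np.arctan2(v[1],v[0])).round(2)%360,'dz',d[2].round(4),'F tool',(M.T@o['contact_force']).round(2),'psi',np.arctan2(M[1,0],M[0,0]).round(3),'open',o['opening'].round(4),'q',o['q'].round(2))
E
python3 st.py
```

```text
Traceback (most recent call last):
  File "st.py", line 3, in <module>
    print('t',o['t'],'r',np.hypot(*v[:2]).round(4),'ang',np.degrees(np.arctan2(v[1],v[0])).round(2)%360,'dz',d[2].round(4),'F tool',(M.T@o['contact_force']).round(2),'psi',np.arctan2(M[1,0],M[0,0]).round(3),'open',o['opening'].round(4),'q',o['q'].round(2))
                                                                                                                                                                                                                      ^^^^^^^^^^^^^^^^^^
AttributeError: 'float' object has no attribute 'round'
```

Emit:
drive_tool:
  rows:
    - [[0.0129,0.0017,0],0]
    - [[0.0121,0.005,0],0]
    - [[0.0104,0.0079,0],0]
    - [[0.0079,0.0104,0],0]
    - [[0.005,0.0121,0],0]
    - [[0.0017,0.0129,0],0]
    - [[0,0,0],0]
    - [[0,0,0],0]

```text
t: 15.4
tool_pos: [0.5627, 0.211, 0.1951]
tool_rot: [2.619, 1.735, 0.003]
contact_force: [0.9, 0.5, 3.5]
opening: 0.0167
grip_force: 39.7
```

```bash
sed -i "s/o\['opening'\].round(4)/round(o['opening'],4)/" st.py; python3 st.py
```

```text
t 15.4 r 0.0497 ang 0.79 dz -0.0001 F tool [ 0.81  0.68 -3.5 ] psi 1.17 open 0.0167 q [0.23 0.09 1.77 0.   1.29 0.64]
```

Tracking well after half a turn, so I carry on.

Emit:
drive_tool:
  rows:
    - [[-0.0017,0.0129,0],0]
    - [[-0.005,0.0121,0],0]
    - [[-0.0079,0.0104,0],0]
    - [[-0.0104,0.0079,0],0]
    - [[-0.0121,0.005,0],0]
    - [[-0.0129,0.0017,0],0]
    - [[-0.0129,-0.0017,0],0]
    - [[-0.0121,-0.005,0],0]
    - [[-0.0104,-0.0079,0],0]
    - [[-0.0079,-0.0104,0],0]

```text
t: 16.4
tool_pos: [0.5488, 0.1153, 0.1948]
tool_rot: [-2.618, -1.733, -0.004]
contact_force: [0.8, 7.4, 2.5]
opening: 0.0173
grip_force: 39.5
```

Emit:
drive_tool:
  rows:
    - [[-0.005,-0.0121,0],0]
    - [[-0.0017,-0.0129,0],0]
    - [[0,0,0],0]
    - [[0,0,0],0]

```text
t: 16.8
tool_pos: [0.523, 0.1189, 0.1949]
tool_rot: [-2.618, -1.736, 0.0]
contact_force: [0.8, 3.0, 2.8]
opening: 0.017
grip_force: 39.7
```

```bash
python3 st.py
```

```text
t 16.8 r 0.0506 ang 179.95 dz -0.0003 F tool [ 3.05 -0.46 -2.77] psi 1.171 open 0.017 q [ 0.08 -0.07  1.92  0.    1.29  0.48]
```

Emit:
drive_tool:
  rows:
    - [[0.0017,-0.0129,0],0]
    - [[0.005,-0.0121,0],0]
    - [[0.0079,-0.0104,0],0]
    - [[0.0104,-0.0079,0],0]
    - [[0.0121,-0.005,0],0]
    - [[0.0129,-0.0017,0],0]
    - [[0.0129,0.0017,0],0]
    - [[0.0121,0.005,0],0]
    - [[0.0104,0.0079,0],0]
    - [[0.0079,0.0104,0],0]

```text
t: 17.8
tool_pos: [0.5361, 0.2158, 0.1948]
tool_rot: [-2.617, -1.738, 0.004]
contact_force: [-1.5, -3.8, 6.0]
opening: 0.0168
grip_force: 40.0
```

Emit:
drive_tool:
  rows:
    - [[0.005,0.0121,0],0]
    - [[0.0017,0.0129,0],0]
    - [[-0.0017,0.0129,0],0]
    - [[-0.005,0.0121,0],0]
    - [[-0.0079,0.0104,0],0]
    - [[-0.0104,0.0079,0],0]
    - [[-0.0121,0.005,0],0]
    - [[-0.0129,0.0017,0],0]
    - [[-0.0129,-0.0017,0],0]
    - [[-0.0121,-0.005,0],0]

```text
t: 18.8
tool_pos: [0.5726, 0.1255, 0.195]
tool_rot: [-2.617, -1.736, -0.001]
contact_force: [-0.2, 3.4, 4.5]
opening: 0.0169
grip_force: 39.9
```

Emit:
drive_tool:
  rows:
    - [[-0.0104,-0.0079,0],0]
    - [[-0.0079,-0.0104,0],0]
    - [[-0.005,-0.0121,0],0]
    - [[-0.0017,-0.0129,0],0]
    - [[0,0,0],0]
    - [[0,0,0],0]

```text
t: 19.4
tool_pos: [0.5222, 0.1193, 0.1948]
tool_rot: [-2.617, -1.736, 0.002]
contact_force: [0.1, 1.0, 6.1]
opening: 0.0171
grip_force: 39.9
```

```bash
python3 - <<'E'
from h import *
grab('top','top3');grab('scene','sc4')
c=crop('top3',195,150,345,250,5,'c5')
E
python3 st.py
```

```text
t 19.5 r 0.0506 ang 180.56 dz -0.0003 F tool [ 1.7  -1.02 -5.49] psi 1.171 open 0.0171 q [ 0.09 -0.07  1.92 -0.    1.29  0.48]
```

View pics/c5.png

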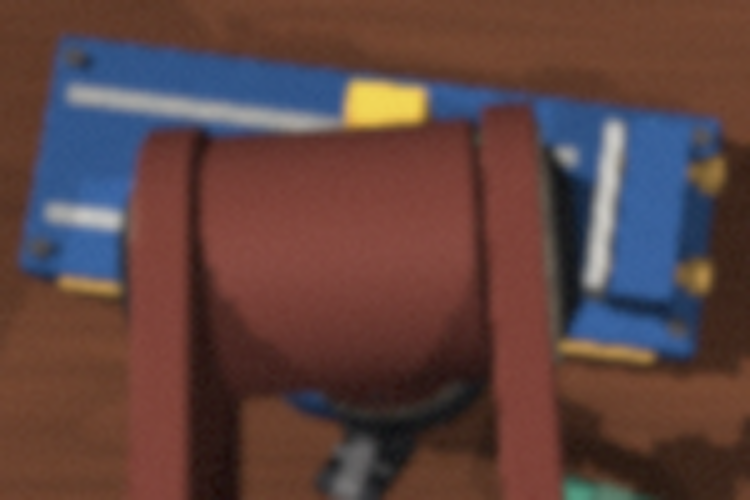

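Mid-winding: the yellow jaw's front top corner is at about (428,88) in the crop, and the backplate's front edge at (600,150).

```bash
python3 - <<'E'
from h import *
C=np.array([.6268,.1548]);w=-.1197; # vise centre shifted for wrist-based shaft
C=np.array([.5427,.1655])-(-.085)*np.array([np.cos(w),np.sin(w)])
def V(P): d=P[:2]-C; return np.array([np.cos(w)*d[0]+np.sin(w)*d[1],-np.sin(w)*d[0]+np.cos(w)*d[1]])
c=lambda u,v:(195+(u+.5)/5-.5,150+(v+.5)/5-.5)
print('jaw',V(ray('top3',c(428,88),.076)),'plate',V(ray('top3',c(605,122),.076)),V(ray('top3',c(585,287),.076)))
c1=lambda u,v:(195+(u+.5)/5.3333-.5,150+(v+.5)/5.33-.5)
print('jaw start',V(ray('top1',c1(277,72),.076)),V(ray('top1',c1(256,262),.076)),'plate',V(ray('top1',c1(645,128),.076)),V(ray('top1',c1(622,305),.076)))
E
```

```text
jaw [ 0.04203418 -0.02469921] plate [ 0.03633442 -0.10921497] [-0.04304832 -0.109707  ]
jaw start [0.04174667 0.0546978 ] [-0.04368195  0.05064391] plate [ 0.0372552  -0.10893989] [-0.04273099 -0.10877938]
```

Emit:
drive_tool:
  rows:
    - [[0.0017,-0.0129,0],0]
    - [[0.005,-0.0121,0],0]
    - [[0.0079,-0.0104,0],0]
    - [[0.0104,-0.0079,0],0]
    - [[0.0121,-0.005,0],0]
    - [[0.0129,-0.0017,0],0]
    - [[0.0129,0.0017,0],0]
    - [[0.0121,0.005,0],0]
    - [[0.0104,0.0079,0],0]
    - [[0.0079,0.0104,0],0]

```text
t: 20.5
tool_pos: [0.5356, 0.2157, 0.1948]
tool_rot: [-2.617, -1.737, 0.005]
contact_force: [-1.6, -3.8, 7.0]
opening: 0.017
grip_force: 40.1
```

Emit:
drive_tool:
  rows:
    - [[0.005,0.0121,0],0]
    - [[0.0017,0.0129,0],0]
    - [[-0.0017,0.0129,0],0]
    - [[-0.005,0.0121,0],0]
    - [[-0.0079,0.0104,0],0]
    - [[-0.0104,0.0079,0],0]
    - [[-0.0121,0.005,0],0]
    - [[-0.0129,0.0017,0],0]
    - [[-0.0129,-0.0017,0],0]
    - [[-0.0121,-0.005,0],0]

```text
t: 21.5
tool_pos: [0.5724, 0.1254, 0.195]
tool_rot: [-2.618, -1.736, -0.001]
contact_force: [-0.0, 3.1, 4.7]
opening: 0.017
grip_force: 40.0
```

Emit:
drive_tool:
  rows:
    - [[-0.0104,-0.0079,0],0]
    - [[-0.0079,-0.0104,0],0]
    - [[-0.005,-0.0121,0],0]
    - [[-0.0017,-0.0129,0],0]
    - [[0,0,0],0]
    - [[0,0,0],0]

```text
t: 22.1
tool_pos: [0.5218, 0.1195, 0.1948]
tool_rot: [-2.617, -1.736, 0.003]
contact_force: [-1.2, 0.1, 6.0]
opening: 0.017
grip_force: 40.1
```

```bash
python3 st.py; python3 - <<'E'
import numpy as np
a=np.radians(np.arange(180,180+200,5)); p=.05*np.c_[np.cos(a),np.sin(a)]
for i,d in enumerate(np.diff(p,axis=0)*1e3): print(185+5*i,d.round(1).tolist(),end='; ')
E
```

```text
t 22.1 r 0.0505 ang 181.58 dz -0.0004 F tool [-0.35 -1.18 -5.97] psi 1.171 open 0.017 q [ 0.09 -0.07  1.92  0.    1.29  0.49]
185 [0.2, -4.4]; 190 [0.6, -4.3]; 195 [0.9, -4.3]; 200 [1.3, -4.2]; 205 [1.7, -4.0]; 210 [2.0, -3.9]; 215 [2.3, -3.7]; 220 [2.7, -3.5]; 225 [2.9, -3.2]; 230 [3.2, -2.9]; 235 [3.5, -2.7]; 240 [3.7, -2.3]; 245 [3.9, -2.0]; 250 [4.0, -1.7]; 255 [4.2, -1.3]; 260 [4.3, -0.9]; 265 [4.3, -0.6]; 270 [4.4, -0.2]; 275 [4.4, 0.2]; 280 [4.3, 0.6]; 285 [4.3, 0.9]; 290 [4.2, 1.3]; 295 [4.0, 1.7]; 300 [3.9, 2.0]; 305 [3.7, 2.3]; 310 [3.5, 2.7]; 315 [3.2, 2.9]; 320 [2.9, 3.2]; 325 [2.7, 3.5]; 330 [2.3, 3.7]; 335 [2.0, 3.9]; 340 [1.7, 4.0]; 345 [1.3, 4.2]; 350 [0.9, 4.3]; 355 [0.6, 4.3]; 360 [0.2, 4.4]; 365 [-0.2, 4.4]; 370 [-0.6, 4.3]; 375 [-0.9, 4.3];
```

Emit:
drive_tool:
  rows:
    - [[0.0017,-0.0129,0],0]
    - [[0.005,-0.0121,0],0]
    - [[0.0079,-0.0104,0],0]
    - [[0.002,-0.0023,0],0]
    - [[0.002,-0.0023,0],0]
    - [[0.002,-0.0022,0],0]

```text
t: 22.7
tool_pos: [0.4928, 0.1545, 0.195]
tool_rot: [2.617, 1.735, 0.002]
contact_force: [7.3, -0.8, 1.1]
opening: 0.0172
grip_force: 39.6
```

```bash
sed -i "s/^print(/a=np.arctan2(v[1],v[0]);F=M.T@o['contact_force'];T=M.T@o['wrist_torque'];print('Ft',(F[1]*np.cos(a)-F[0]*np.sin(a)).round(2),'Fr',(F[0]*np.cos(a)+F[1]*np.sin(a)).round(2),'T',T.round(3),'Tt',(T[1]*np.cos(a)-T[0]*np.sin(a)).round(3),'Tr',(T[0]*np.cos(a)+T[1]*np.sin(a)).round(3));print(/" st.py; python3 st.py
```

```text
Ft -2.35 Fr -6.92 T [-1.335  0.38   0.003] Tt -1.308 Tr 0.463
t 22.7 r 0.0511 ang 234.61 dz -0.0002 F tool [ 2.09  7.   -1.09] psi 1.171 open 0.0172 q [ 0.16 -0.12  1.97 -0.    1.29  0.56]
```

Emit:
drive_tool:
  rows:
    - [[0.0028,-0.0011,0],0]
    - [[0.0026,-0.0014,0],0]
    - [[0.0027,-0.0013,0],0]
    - [[0.0028,-0.0011,0],0]
    - [[0.0028,-0.0009,0],0]
    - [[0.0029,-0.0008,0],0]
    - [[0.0029,-0.0006,0],0]
    - [[0.003,-0.0004,0],0]

```text
t: 23.5
tool_pos: [0.4936, 0.1779, 0.195]
tool_rot: [-2.618, -1.736, 0.004]
contact_force: [-0.3, -2.2, 6.9]
opening: 0.0169
grip_force: 40.2
```

```bash
python3 st.py
```

```text
Ft -2.24 Fr -0.26 T [-0.32  -0.368 -0.005] Tt -0.26 Tr 0.412
t 23.5 r 0.0507 ang 261.24 dz -0.0002 F tool [-2.17  0.6  -6.85] psi 1.171 open 0.0169 q [ 0.2  -0.09  1.94 -0.    1.29  0.6 ]
```

Emit:
drive_tool:
  rows:
    - [[0.002,-0.0002,0],0]
    - [[0.002,-0.0001,0],0]
    - [[0.002,0,0],0]
    - [[0.002,0,0],0]
    - [[0.002,0.0001,0],0]
    - [[0.002,0.0002,0],0]

```text
t: 24.1
tool_pos: [0.4979, 0.1891, 0.195]
tool_rot: [-2.618, -1.735, 0.005]
contact_force: [-2.2, -1.2, 8.4]
opening: 0.0169
grip_force: 40.2
```

```bash
python3 st.py
```

```text
Ft -2.07 Fr 1.41 T [-0.084 -0.359 -0.017] Tt -0.114 Tr 0.351
t 24.1 r 0.0506 ang 274.84000000000003 dz -0.0002 F tool [-1.94 -1.58 -8.37] psi 1.171 open 0.0169 q [ 0.22 -0.07  1.93 -0.    1.29  0.62]
```

Emit:
drive_tool:
  rows:
    - [[0.0015,0.0002,0],0]
    - [[0.0015,0.0002,0],0]
    - [[0.0015,0.0003,0],0]
    - [[0.0015,0.0003,0],0]
    - [[0.0014,0.0004,0],0]

```text
t: 24.6
tool_pos: [0.502, 0.1954, 0.1949]
tool_rot: [-2.617, -1.735, 0.006]
contact_force: [-1.8, -1.3, 8.8]
opening: 0.0173
grip_force: 40.3
```

```bash
python3 st.py
```

```text
Ft -2.13 Fr 0.72 T [ 0.002 -0.381 -0.005] Tt -0.086 Tr 0.371
t 24.6 r 0.0505 ang 283.35 dz -0.0003 F tool [-1.91 -1.19 -8.75] psi 1.171 open 0.0173 q [ 0.23 -0.06  1.91  0.    1.29  0.63]
```

Emit:
drive_tool:
  rows:
    - [[0.0014,0.0004,0],0]
    - [[0.0014,0.0005,0],0]
    - [[0.0014,0.0005,0],0]
    - [[0.0014,0.0006,0],0]

```text
t: 25.0
tool_pos: [0.5058, 0.2, 0.1949]
tool_rot: [-2.617, -1.735, 0.006]
contact_force: [-2.4, -0.8, 9.1]
opening: 0.017
grip_force: 40.3
```

```bash
python3 st.py
```

```text
Ft -2.2 Fr 1.23 T [ 0.116 -0.324  0.039] Tt -0.003 Tr 0.344
t 25.0 r 0.0505 ang 290.15 dz -0.0003 F tool [-1.64 -1.91 -9.07] psi 1.171 open 0.017 q [ 0.24 -0.05  1.9   0.    1.29  0.64]
```

Still only the drive's friction. I keep going in short steps.

Emit:
drive_tool:
  rows:
    - [[0.0014,0.0006,0],0]
    - [[0.0014,0.0006,0],0]
    - [[0.0014,0.0006,0],0]

```text
t: 25.3
tool_pos: [0.5091, 0.2031, 0.1949]
tool_rot: [-2.617, -1.735, 0.006]
contact_force: [-2.1, -0.3, 9.1]
opening: 0.0171
grip_force: 40.3
```

```bash
python3 st.py
```

```text
Ft -1.8 Fr 1.23 T [ 0.148 -0.306 -0.023] Tt 0.002 Tr 0.34
t 25.3 r 0.0504 ang 295.33 dz -0.0003 F tool [-1.1  -1.88 -9.05] psi 1.171 open 0.0171 q [ 0.24 -0.03  1.89  0.    1.29  0.64]
```

Emit:
drive_tool:
  rows:
    - [[0.0013,0.0007,0],0]
    - [[0.0013,0.0007,0],0]
    - [[0.0013,0.0008,0],0]

```text
t: 25.6
tool_pos: [0.5126, 0.206, 0.1949]
tool_rot: [-2.616, -1.735, 0.006]
contact_force: [-2.5, -0.5, 7.9]
opening: 0.0169
grip_force: 40.3
```

```bash
python3 st.py
```

```text
Ft -2.36 Fr 1.07 T [ 0.241 -0.277 -0.018] Tt 0.068 Tr 0.361
t 25.6 r 0.0504 ang 300.45 dz -0.0003 F tool [-1.49 -2.12 -7.92] psi 1.171 open 0.0169 q [ 0.25 -0.02  1.88  0.    1.29  0.65]
```

Emit:
drive_tool:
  rows:
    - [[0.0012,0.0008,0],0]
    - [[0.0012,0.0009,0],0]
    - [[0.0012,0.0009,0],0]

```text
t: 25.9
tool_pos: [0.5163, 0.2084, 0.1949]
tool_rot: [-2.616, -1.734, 0.006]
contact_force: [-3.6, 0.2, 8.4]
opening: 0.017
grip_force: 40.3
```

```bash
python3 st.py
```

```text
Ft -2.94 Fr 2.09 T [ 0.285 -0.172  0.004] Tt 0.132 Tr 0.305
t 25.9 r 0.0504 ang 305.51 dz -0.0003 F tool [-1.18 -3.41 -8.38] psi 1.171 open 0.017 q [ 0.25 -0.01  1.87  0.    1.29  0.65]
```

Emit:
drive_tool:
  rows:
    - [[0.0012,0.0009,0],0]
    - [[0.0011,0.001,0],0]

```text
t: 26.1
tool_pos: [0.519, 0.2099, 0.1949]
tool_rot: [-2.616, -1.734, 0.006]
contact_force: [-3.1, 0.9, 8.5]
opening: 0.0169
grip_force: 40.3
```

```bash
python3 st.py
```

```text
Ft -2.4 Fr 2.26 T [ 0.368 -0.131  0.   ] Tt 0.204 Tr 0.333
t 26.1 r 0.0503 ang 308.93 dz -0.0003 F tool [-0.45 -3.27 -8.52] psi 1.171 open 0.0169 q [ 0.25 -0.01  1.86  0.    1.29  0.65]
```

Emit:
drive_tool:
  rows:
    - [[0.0012,0.0009,0],0]
    - [[0.0011,0.001,0],0]
    - [[0.0011,0.001,0],0]

```text
t: 26.4
tool_pos: [0.523, 0.2118, 0.1949]
tool_rot: [-2.616, -1.734, 0.006]
contact_force: [-2.9, 0.5, 8.1]
opening: 0.0174
grip_force: 40.3
```

```bash
python3 st.py
```

```text
Ft -2.5 Fr 1.57 T [ 0.306 -0.229 -0.017] Tt 0.061 Tr 0.377
t 26.4 r 0.0503 ang 314.04 dz -0.0003 F tool [-0.7  -2.86 -8.13] psi 1.171 open 0.0174 q [0.25 0.   1.85 0.   1.29 0.65]
```

Emit:
drive_tool:
  rows:
    - [[0.0011,0.0011,0],0]
    - [[0.001,0.0011,0],0]
    - [[0.001,0.0011,0],0]

```text
t: 26.7
tool_pos: [0.5272, 0.2134, 0.1949]
tool_rot: [-2.616, -1.734, 0.006]
contact_force: [-3.0, 0.8, 7.7]
opening: 0.0166
grip_force: 40.3
```

```bash
python3 st.py
```

```text
Ft -2.68 Fr 1.75 T [ 0.285 -0.171 -0.056] Tt 0.056 Tr 0.327
t 26.7 r 0.0504 ang 319.21 dz -0.0003 F tool [-0.42 -3.17 -7.73] psi 1.171 open 0.0166 q [0.25 0.01 1.84 0.   1.29 0.65]
```

Emit:
drive_tool:
  rows:
    - [[0.001,0.0012,0],0]
    - [[0.0009,0.0012,0],0]
    - [[0.0009,0.0012,0],0]

```text
t: 27.0
tool_pos: [0.5316, 0.2146, 0.1949]
tool_rot: [-2.616, -1.734, 0.006]
contact_force: [-3.0, 0.8, 8.5]
opening: 0.0171
grip_force: 40.3
```

```bash
python3 st.py
```

```text
Ft -2.82 Fr 1.49 T [ 0.336 -0.184 -0.   ] Tt 0.046 Tr 0.38
t 27.0 r 0.0503 ang 324.4 dz -0.0003 F tool [-0.43 -3.16 -8.48] psi 1.171 open 0.0171 q [0.25 0.02 1.83 0.   1.29 0.65]
```

Emit:
drive_tool:
  rows:
    - [[0.0007,0.001,0],0]
    - [[0.0007,0.001,0],0]

```text
t: 27.2
tool_pos: [0.534, 0.2151, 0.1949]
tool_rot: [-2.616, -1.734, 0.006]
contact_force: [-2.7, 1.2, 8.4]
opening: 0.0171
grip_force: 40.3
```

```bash
python3 st.py
```

```text
Ft -2.44 Fr 1.67 T [ 0.256 -0.203  0.034] Tt -0.032 Tr 0.325
t 27.2 r 0.0503 ang 327.19 dz -0.0003 F tool [ 0.08 -2.96 -8.39] psi 1.171 open 0.0171 q [0.25 0.03 1.82 0.   1.29 0.65]
```

Emit:
drive_tool:
  rows:
    - [[0.0007,0.001,0],0]
    - [[0.0006,0.001,0],0]

```text
t: 27.4
tool_pos: [0.5357, 0.2154, 0.1948]
tool_rot: [-2.615, -1.734, 0.009]
contact_force: [-5.2, 0.7, 9.9]
opening: 0.0171
grip_force: 40.5
```

```bash
python3 st.py
```

```text
Ft -5.15 Fr 1.41 T [ 0.903 -0.518  0.023] Tt 0.019 Tr 1.04
t 27.4 r 0.0504 ang 329.13 dz -0.0004 F tool [-1.43 -5.14 -9.84] psi 1.171 open 0.0171 q [0.25 0.04 1.82 0.   1.29 0.65]
```

Nipped: the tangential force rose from 2.4 to 5.2 N. I ease the command back a hair and let it settle.

Emit:
drive_tool:
  rows:
    - [[-0.0002,-0.0003,0],0]
    - [[0,0,0],0]

```text
t: 27.6
tool_pos: [0.5355, 0.2154, 0.1948]
tool_rot: [-2.615, -1.734, 0.008]
contact_force: [-4.6, -0.1, 10.1]
opening: 0.0169
grip_force: 40.4
```

```bash
python3 st.py
```

```text
Ft -4.66 Fr 0.55 T [ 0.581 -0.396 -0.007] Tt -0.039 Tr 0.702
t 27.6 r 0.0504 ang 328.93 dz -0.0004 F tool [ -1.93  -4.27 -10.08] psi 1.171 open 0.0169 q [0.25 0.03 1.82 0.   1.29 0.65]
```

Emit:
drive_tool:
  rows:
    - [[0,0,0],0]
    - [[0,0,0],0]
    - [[0,0,0],0]
    - [[0,0,0],0]
    - [[0,0,0],0]
  jaw: 0

```text
t: 28.1
tool_pos: [0.5369, 0.2149, 0.1944]
tool_rot: [-2.618, -1.735, 0.002]
contact_force: [-0.6, 0.8, -0.2]
opening: 0.0851
grip_force: 0.0
```

Emit:
drive_tool:
  rows:
    - [[0,0,-0.02],0]
    - [[0,0,-0.04],0]
    - [[0,0,-0.04],0]
    - [[-0.04,0,-0.02],0]
    - [[-0.04,0,0],0]
    - [[-0.04,0,0],0]
    - [[-0.04,0,0],0]
    - [[0,0,0],0]
    - [[0,0,0],0]

```text
t: 29.0
tool_pos: [0.4748, 0.067, 0.3151]
tool_rot: [-2.62, -1.733, -0.001]
contact_force: [-1.0, -0.3, -0.0]
opening: 0.0854
grip_force: 0.0
```

```bash
python3 - <<'E'
from h import *
grab('wrist','w5');grab('scene','sc5')
a=cv2.resize(cv2.imread('pics/w5.png'),(480,300))
p=proj('sc5',[[.6,.12,.09]])[0].astype(int)
b=cv2.resize(cv2.imread('pics/sc5.png')[p[1]-40:p[1]+60,p[0]-80:p[0]+80],(800,500)[::1],interpolation=cv2.INTER_CUBIC)
cv2.imwrite('pics/m3.png',np.vstack([np.hstack([cv2.resize(a,(400,250)),cv2.resize(cv2.imread('pics/sc5.png'),(400,250))]),cv2.resize(b,(800,350))[:, :]]))
E
python3 st.py
```

```text
Ft 0.53 Fr -0.5 T [-0.    -0.049 -0.006] Tt 0.048 Tr 0.01
t 29.1 r 0.1185 ang 191.83 dz 0.1198 F tool [ 0.6  -0.42 -0.53] psi 1.171 open 0.085 q [-0.01 -0.31  1.93  0.    1.53  0.39]
```

View pics/m3.png

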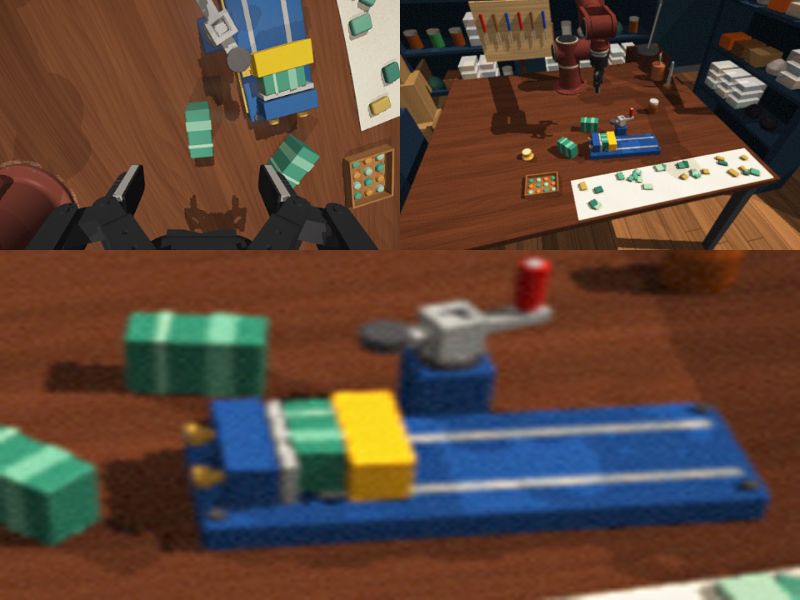

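The picture shows the slab square between the yellow jaw and the backplate, the crank seated, and the bystanders in place. Handing in.

```bash
python3 -c "
from station import ctrl
print(ctrl.finish_job())"
```

```text
the job is handed in; nothing more can be done
None
```

I handed the job in at 29 s, and no verdict came back: the slab is nipped square against the backplate at an estimated 15–35 N from the crank force, the crank is seated on the shaft, and the gripper is clear of everything.

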